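# Lock the carton stop: hold its lower nut, tighten the jam nut against it

## Task

Lock the setting of the carton stop: slide the holding fork along its track until its jaw is fully home on the square lower nut, then, with the fork holding that nut still, tighten the T-handled jam nut firmly clockwise (seen from above) until the spring washer between the nuts is squeezed flat. The lower nut must keep its setting. When the nuts are tight, slide the fork back out of the open end of its track, lift it off and stand it upright on its foot on the bare table top, without disturbing the other things.

Things in the scene. Friction and masses are not known exactly. Their poses are not given: they have to be found in the camera images.
- carton_stop: Fixed grey base plate 90 x 330 x 12 mm with an upright threaded stud. Origin: stud axis, at the table top; z up. Plate: x -45..45, y -270..60 mm. An aluminium T-track lies along its y axis from y = -60 to the open end at -210. Past -210 the plate is bare but for two 4 mm bolt heads (x +-34, y -255). On the +y side a stop tongue with rubber pad, to y = 84, 41 mm high.
- track_end (a point): Middle of the open end of the T-track, on its top face: 27.5 mm above the table, 210 mm from the stud axis. Axes as carton_stop: y points along the track to the stud. Track 72 mm wide outside; slot between the lips 24 mm; channel below them 44 mm wide, 9.5 mm high, floor 12 mm above the table. The fork's greased foot slides in it at 1 to 5 N.
- nut_centre (a point): Centre of the square lower nut (steel, 28 x 28 mm, corners cut off, greased, 16 mm high: 27.5 to 43.5 mm above the table). x axis normal to a pair of its sides, z up; when x agrees with that of carton_stop the sides are parallel to the track. It turns easily (0.03 N m) and, unless held, turns along as soon as the jam nut bears on it.
- lower_nut (a joint): Angle of the lower nut, rad, growing clockwise seen from above; 0 = sides parallel to the track; starts within 0.15 of it. The flared mouth of the fork lines it up as it slides on; in the jaw it has 0.2 to 0.3 rad play either way. Beyond 0.6 either way its setting counts as lost.
- jam_bar (a point): Centre of the jam nut's bar handle: steel, 64 mm long (x), 14 thick (y), 32 high (z), across the stud axis on top of the upper hex nut (15 mm radius), which ends 23 mm below this point. Turns about the stud, down 2 mm per rad clockwise. Free (0.01 N m) for an unknown 0.5 to 1.6 rad, then meets the washer at 47.5 mm above nut_centre, and presses.
- washer (a point): Centre of the dark spring washer, 25 mm wide, between the two nuts, on the stud. Once the jam nut bears on it and the lower nut is held, turning on takes about 0.13 N m and squeezes it 2 mm per rad; it stays squeezed when let go. Fully flat, a hard stop, after 0.6 rad (1.2 mm): jam_bar then 46.3 mm above nut_centre. Well squeezed: 0.7 mm or more.
- fork_grip (a point): Centre of the upright black grip of the holding fork: 24 mm (x), 30 mm (y), 47 mm high (21 above, 26 below this point), 54 mm above the fork's underside; y points along the blade to the jaw, z up. One loose piece, 0.25 kg, standing by itself on its foot: 40 mm wide, 8 high, from 30 behind to 26 mm ahead of the grip's centre, captive under the track's lips (play 2 mm a side, 1.5 mm up).
- fork_jaw (a point): Middle of the fork's open jaw, 105 mm ahead of fork_grip; on the stud axis when fully home. Jaw 31 mm wide, root 15 mm behind this point, mouth flared. Blade 18 to 28 mm above the underside, up to 55 mm wide, its tips 136 mm ahead of the grip. Starts in the track 55 to 85 mm short of home. Lifts off only with fork_grip over 26 mm outside track_end.
- tape_brown_1: Bystander: roll of brown packing tape lying flat, 101 mm across, 48 mm high; origin at the centre of its underside.
- tape_measure: Bystander: tape measure, 62 x 71 x 42 mm; origin at the centre of its underside.
- staple_box: Bystander: small staple box, 34 x 58 x 22 mm; origin at the centre of its underside.
- parcel_small_2: Bystander: small cardboard parcel, 68 x 113 x 53 mm; origin at the centre of its underside.
Things that resemble listed ones, but are neither listed nor needed, are in the scene too. Leave any blue look-alike of the part that bears fork_grip alone.

How it is judged:
By the outcome, as a careful person would: the job done as asked, in the order asked, and still so for the second after the job is handed in, with the robot touching nothing.
It also fails if it takes over 72 s, if anything falls off the work surface, if the arm or the gripper's body presses on something with over 40 N, if the wrist force passes 120 N, or if a joint passes its speed limit or range.

## Robot

A 6-joint arm with a two-finger parallel gripper is mounted at the origin on a cart in front of the work surface, level with it; the furniture and walls round the work are solid. World frame = base frame: x ahead of the robot, y to its left, z up, the work surface at z = 0. Lengths are in m, angles in degrees, forces in N, time in s.
With the tool pointing down it reaches from about 0.4 to 0.825 m from the base axis. Payload 7 kg.
Tool frame: the origin (TCP) lies midway between the tips of the shut fingers; the grasp point (between the pads) lies 19 mm behind it; z points along the fingers, y is the line along which they close (so a half turn about z gives the same grasp; the last joint's range is limited). The gripper opens to 88 mm and grips with 3 to 60 N. Pads are 19 mm wide; open, the fingers measure 130 mm over their backs; the gripper's body (78 mm by 193 mm) begins 47 mm behind the grasp point.
Start: joints at [-48.638, 20.546, 0.682, 0, -70.136, -16.507], TCP at [0.284, -0.612, 0.227] pointing down, gripper open.
Joint ranges: [-176.03, 176.03], [-82.01, 121.73], [-58.28, 71.71], [-173.87, 95.51], [-174.79, -0.11], [-173.66, 173.66]. Speed limits (degrees/s): [136.94, 136.94, 172.46, 180, 180, 180].

## Interface

Orientations are given as a 3x3 rotation matrix whose columns are the frame's x, y, z axes.
In Python, from rig import robot gives the robot as it stands. Calls block until the motion is done:
- robot.goto(position, orientation): joint-space move of the TCP to a pose.
- robot.servo_line(position, ori=None, speed=0.15): straight line of the TCP; ori=None keeps the orientation; speed is the mean speed in m/s.
- robot.movej(angles): joint-space move.
- robot.move_gripper(opening): opening from 0.0 (shut) to 1.0 (fully open); the grip force is fixed at half the most; returns when the fingers have stopped.
- robot.dwell(seconds).
- robot.ik(position, orientation): joint angles nearest the present ones, or None.
- robot.grab_frame(name): name is "scene" or "top" or "wrist"; returns (picture, depth): 480x640x3 uint8, red, green, blue; 480x640 float32, m along the optical axis (not along the pixel's ray), 0 where there is no reading.
- robot.camera_info(name): a dict with "vfov" (degrees; the focal length in pixels is half the picture's height over the tangent of half this angle, whatever the lens; pixels are square), "cx", "cy" (the principal point, pixels), "view" (4x4, takes a point from world to camera coordinates); the wrist camera has in their place "T_tool_cam" (4x4, takes a point from camera to tool coordinates, whose origin is the TCP and whose axes are the flange's). Camera axes: x right, y down, z forward; pixel columns grow to the right and rows downward; lengths in m; the calibration is good to about 2 mm. The wrist camera is an equidistant fisheye: a pixel r from the principal point sees the ray r / f radians off the axis. A picture is of the moment at which its call begins: read the wrist's pose just before it. camera_info takes no time and is no camera call.
A pose or a line that the arm cannot do raises robot.Unreachable and nothing moves.
- robot.job_done(): hands the job in; it is judged then, once.
Readings, each from a call of its own:
- robot.read_t(): time.
- robot.read_qpos(): joint angles.
- robot.read_qvel(): joint speeds.
- robot.read_effort(): joint torques, N m.
- robot.read_position(): TCP position.
- robot.read_tcp_rot(): TCP orientation.
- robot.read_force(): force on the tool from outside, world axes, zero at the start.
- robot.read_ft_torque(): the same for the moment, N m.
- robot.read_grip_width(): opening from 0.0 (shut) to 1.0 (fully open).
- robot.read_finger_force(): force on a finger pad.
Only numpy, scipy, OpenCV 4.12 (cv2) and the standard library are available. Lean on these libraries where they do the work, as an engineer would, in place of code of your own. Each camera call takes 0.05 s, during which the arm holds its last target. There are 200 camera calls.

## Working session

There is one attempt and no reset: what is moved stays moved. The work goes in short steps, each a Python script; the robot and the scene stay as the last script left them, time stands still between calls to the robot, and variables do not carry over. Pictures are saved under pics/ and viewed, at most 10 in all, crops included, and the job is handed in when it is done.

```bash
mkdir -p pics; ls; cat > h.py <<'E'
import numpy as np, cv2
from rig import robot
def cam(name):
    i=robot.camera_info(name); f=240/np.tan(np.radians(i['vfov'])/2); return i,f
def world(name,depth,u,v):
    i,f=cam(name); z=depth[v,u]; p=np.array([(u-i['cx'])/f*z,(v-i['cy'])/f*z,z,1]); return (np.linalg.inv(i['view'])@p)[:3]
def cloud(name,depth):
    i,f=cam(name); v,u=np.mgrid[:480,:640]; z=depth
    P=np.stack([(u-i['cx'])/f*z,(v-i['cy'])/f*z,z,np.ones_like(z)],-1); return (P@np.linalg.inv(i['view']).T)[...,:3]
def R(yaw): # tool down, tool y axis (closing) at world angle yaw deg
    a=np.radians(yaw); y=np.array([np.cos(a),np.sin(a),0]); z=np.array([0,0,-1.]); return np.stack([np.cross(y,z),y,z],1)
E
python3 - <<'E'
from h import *
for n in ('scene','top'):
    im,d=robot.grab_frame(n); np.save(f'{n}_d.npy',d); cv2.imwrite(f'pics/{n}0.png',im[...,::-1]); i,f=cam(n); print(n,f,i)
print(robot.read_t())
print(robot.camera_info('wrist'))
print(robot.read_tcp_rot())
E
```

```text
pics
scene 569.2340234681612 {'vfov': 45.72244544965273, 'cx': 321.93280600312517, 'cy': 248.0954704096151, 'view': array([[-0.86664585, -0.49888001,  0.00661127,  0.54548886],
       [-0.33864494,  0.57845374, -0.74209897,  0.22858485],
       [ 0.36639403, -0.64537586, -0.67025772,  1.27278943],
       [ 0.        ,  0.        ,  0.        ,  1.        ]])}
top 515.1875995437418 {'vfov': 49.956889288325875, 'cx': 314.8868320845668, 'cy': 242.6609470799968, 'view': array([[-0.01766684, -0.99965577,  0.01939665,  0.05135869],
       [-0.99651118,  0.016022  , -0.081907  ,  0.59711007],
       [ 0.08156804, -0.02077602, -0.99645121,  1.3054282 ],
       [ 0.        ,  0.        ,  0.        ,  1.        ]])}
0.1
{'vfov': 65.70646984690485, 'cx': 321.89860361418374, 'cy': 241.51064993707968, 'T_tool_cam': array([[-3.64560362e-04, -9.69992844e-01, -2.43133195e-01,
         6.48688299e-02],
       [ 9.99999568e-01, -1.45702382e-04, -9.18138458e-04,
         1.45937291e-04],
       [ 8.55162648e-04, -2.43133425e-01,  9.69992478e-01,
        -1.57453210e-01],
       [ 0.00000000e+00,  0.00000000e+00,  0.00000000e+00,
         1.00000000e+00]])}
[[-9.07427420e-01 -4.20208192e-01 -7.43737556e-04]
 [-4.20208830e-01  9.07426504e-01  1.29573884e-03]
 [ 1.30407096e-04  1.48831404e-03 -9.99998884e-01]]
```

View pics/scene0.png

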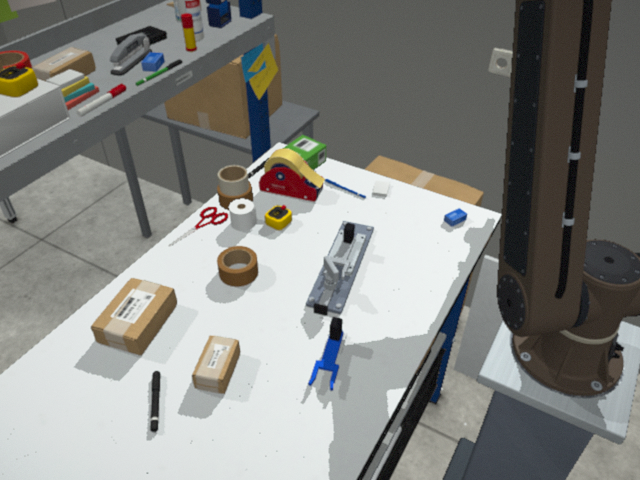

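View pics/top0.png

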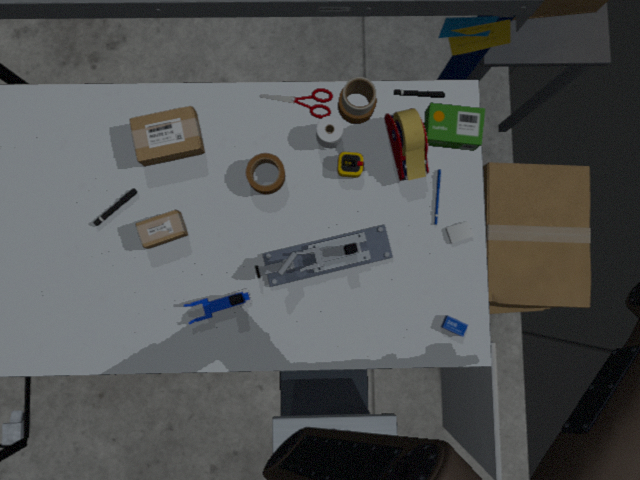

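The scene picture shows the stop around (340,270), the grip at (349,232) and the blue look-alike fork at (328,350). In the top picture the plate lies at (325,257), the grip at (350,249) and the bar at (288,262). Next I take an enlarged crop and measure heights.

```bash
python3 - <<'E'
from h import *
im=cv2.imread('pics/top0.png'); d=np.load('top_d.npy')
c=im[215:300,250:405]; cv2.imwrite('pics/topc.png',cv2.resize(c,None,fx=5,fy=5,interpolation=cv2.INTER_CUBIC))
P=cloud('top',d); 
S=P[215:300,245:405].reshape(-1,3); C=im[215:300,245:405].reshape(-1,3)
# plate mask: z 6..20mm
def rep(n,m):
    Q=S[m]; 
    if len(Q)<3: print(n,len(Q));return
    r=cv2.minAreaRect((Q[:,:2]*1000).astype(np.float32)); print(n,len(Q),Q.mean(0).round(4),'rect',np.round(r[0],1),np.round(r[1],1),round(r[2],1))
z=S[:,2]
rep('plate',(z>.006)&(z<.05)); rep('track',(z>.022)&(z<.033)); rep('above60',(z>.058)); 
dark=C.max(1)<45
rep('grip',(z>.06)&dark); rep('bar',(z>.08)&~dark); print(np.histogram(z,bins=np.arange(0,.13,.005)))
for u,v in((350,249),(288,262),(388,247),(454,325)): print(u,v,P[v,u].round(4))
E
```

```text
plate 4241 [0.5639 0.0152 0.0201] rect [560.7  18.2] [408.5 216.6] 89.0
track 1065 [0.5672 0.0052 0.0275] rect [545.7  70.9] [ 82.1 341.2] 17.0
above60 383 [0.5454 0.0528 0.3068] rect [558.   40.3] [ 85.3 197.4] 32.3
grip 114 [ 0.5769 -0.0435  0.0857] rect [577.5 -44.8] [22.  29.8] 12.1
bar 233 [0.5304 0.0924 0.4525] rect [558.4  40.6] [ 85.2 197. ] 32.8
(array([3806,  807, 1480,  400,  215,  691,  227,  266,  293,   30,    5,
          9,   21,    6,    3,    8,   29,   76,   20,   71,   73,    2,
          0,    0,    0]), array([0.   , 0.005, 0.01 , 0.015, 0.02 , 0.025, 0.03 , 0.035, 0.04 ,
       0.045, 0.05 , 0.055, 0.06 , 0.065, 0.07 , 0.075, 0.08 , 0.085,
       0.09 , 0.095, 0.1  , 0.105, 0.11 , 0.115, 0.12 , 0.125]))
350 249 [ 0.5757 -0.0435  0.0868]
288 262 [0.5457 0.1088 0.0998]
388 247 [ 0.5846 -0.1499  0.0098]
454 325 [ 0.3804 -0.3122  0.0206]
```

View pics/topc.png

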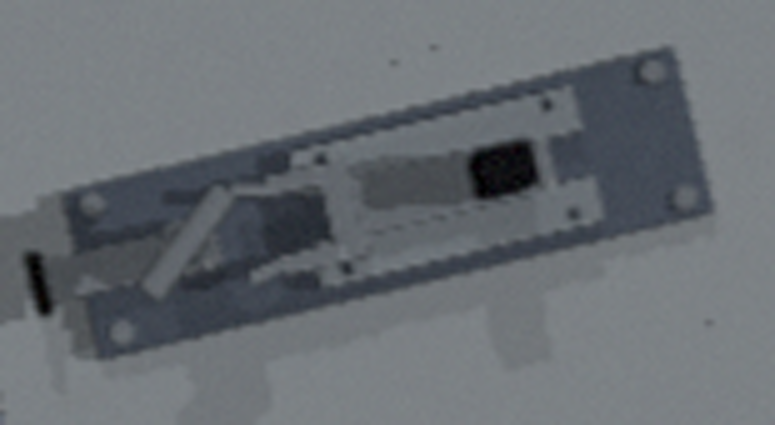

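The crop shows plate corners at (65,190), (672,47), (713,210) and (98,357), the grip at (503,170), and the bar running from (222,195) to (155,288). I'll put these through ray-plane intersection.

```bash
cat >> h.py <<'E'
def rayz(name,u,v,z):
    i,f=cam(name); V=np.linalg.inv(i['view']); d=V[:3,:3]@np.array([(u-i['cx'])/f,(v-i['cy'])/f,1]); o=V[:3,3]; return o+d*(z-o[2])/d[2]
E
python3 - <<'E'
from h import *
d=np.load('top_d.npy');P=cloud('top',d);im=cv2.imread('pics/top0.png')
c=lambda x,y,z: rayz('top',250+(x-2)/5,215+(y-2)/5,z)
pts=[c(*p,.012) for p in((65,190),(672,47),(713,210),(98,357))]
print(np.array(pts).round(4))
a,b,e,g=pts
A=(a+g)/2;B=(b+e)/2; dy=(A-B)[:2]; L=np.linalg.norm(dy); dy/=L; yaw=np.degrees(np.arctan2(-dy[0],dy[1]))
print('len',L,'w',np.linalg.norm(a-g),np.linalg.norm(b-e),'yaw',yaw)
M=(A+B)[:2]/2
print('stud from plate',M+dy*.105)
bars=[c(*p,.101) for p in((222,195),(155,288))]; print('bar',np.array(bars).round(4),np.linalg.norm(bars[0]-bars[1]))
S=P[215:300,245:405].reshape(-1,3);C=im[215:300,245:405].reshape(-1,3)
m=(S[:,2]>.092)&(S[:,2]<.11); r=cv2.minAreaRect((S[m][:,:2]*1000).astype(np.float32)); print('barrect',r,S[m].mean(0),np.median(S[m][:,2]))
m=(S[:,2]>.08)&(S[:,2]<.092)&(C.max(1)<45); r=cv2.minAreaRect((S[m][:,:2]*1000).astype(np.float32)); print('grip',r,S[m].mean(0))
st=M+dy*.105; print('grip along/across', (S[m].mean(0)[:2]-st)@dy, (S[m].mean(0)[:2]-st)@np.array([dy[1],-dy[0]]))
E
```

```text
[[ 0.5752  0.1772  0.012 ]
 [ 0.645  -0.1408  0.012 ]
 [ 0.5592 -0.1598  0.012 ]
 [ 0.4885  0.161   0.012 ]]
len 0.3269967954462395 w 0.08815576927523974 0.08785963521856857 yaw 12.402944980513668
stud from plate [0.54442137 0.11192315]
bar [[0.5658 0.094  0.101 ]
 [0.5213 0.127  0.101 ]] 0.05537574431318126
barrect ((564.0420532226562, 52.412437438964844), (42.31702423095703, 183.45297241210938), 18.569992065429688) [0.54457285 0.10934829 0.09972812] 0.0999663542120679
grip ((577.6150512695312, -44.77298355102539), (21.810598373413086, 29.792377471923828), 12.115923881530762) [ 0.5775772  -0.04453978  0.08695009]
grip along/across -0.15993267443287695 -0.0012239559402866663
```

```bash
cat >> h.py <<'E'
def wcloud(d,p,Rm):
    i,f=cam('wrist'); v,u=np.mgrid[:480,:640]; x=u-i['cx'];y=v-i['cy']; r=np.hypot(x,y)+1e-9; t=np.tan(r/f)*1.0
    z=d; Q=np.stack([x/r*t*z,y/r*t*z,z,np.ones_like(z)],-1)@i['T_tool_cam'].T
    return Q[...,:3]@Rm.T+p
E
python3 - <<'E'
from h import *
g=np.array([.5777,-.0445]); s=np.array([.5445,.1105])
for yw in (12.4,-167.6): 
    q=robot.ik([*g,.25],R(yw)); print(yw,None if q is None else np.round(q,1))
for yw in (53.5,-126.5,143.5-90-60,-73.5,-180+53.5-60,-180-73.5): 
    q=robot.ik([*s,.15],R(yw)); print('bar',yw,None if q is None else np.round(q,1))
# hover so the camera looks over both
q=robot.ik([.5777,-.0445,.28],R(12.4))
robot.goto([.58,-.05,.26],R(-167.6) if abs(robot.ik([*g,.26],R(-167.6))[5])<abs(robot.ik([*g,.26],R(12.4))[5]) else R(12.4))
p,Rm=robot.read_position(),robot.read_tcp_rot()
im,d=robot.grab_frame('wrist'); print(robot.read_t(),p,robot.read_qpos(),robot.read_force())
cv2.imwrite('pics/w1.png',im[...,::-1]); np.savez('w1.npz',d=d,p=p,R=Rm,im=im)
E
```

```text
12.4 None
-167.6 [ 14.9  10.8  -9.7   0.  -69.6  -2.5]
bar 53.5 [  31.7   13.   -20.6    0.   -56.3 -158.2]
bar -126.5 [ 31.7  13.  -20.6   0.  -56.3  21.8]
bar -6.5 [ 31.7  13.  -20.6   0.  -56.3 141.8]
bar -73.5 [ 31.7  13.  -20.6   0.  -56.3  74.8]
bar -186.5 [ 31.7  13.  -20.6   0.  -56.3 -38.2]
bar -253.5 [  31.7   13.   -20.6    0.   -56.3 -105.2]Traceback (most recent call last):
  File "<stdin>", line 9, in <module>
TypeError: 'NoneType' object is not subscriptable
```

```bash
python3 - <<'E'
from h import *
robot.goto([.58,-.03,.26],R(-167.6))
p,Rm=robot.read_position(),robot.read_tcp_rot()
im,d=robot.grab_frame('wrist'); print(robot.read_t(),p,robot.read_qpos(),robot.read_force())
cv2.imwrite('pics/w1.png',im[...,::-1]); np.savez('w1.npz',d=d,p=p,R=Rm,im=im)
P=wcloud(d,p,Rm).reshape(-1,3); C=im.reshape(-1,3).astype(int)
ok=d.reshape(-1)>0
def rep(n,m):
    Q=P[m&ok]; r=cv2.minAreaRect((Q[:,:2]*1000).astype(np.float32)); print(n,len(Q),Q.mean(0).round(4),np.round(r[0],1),np.round(r[1],1),round(r[2],1))
near=lambda x,y,w:(abs(P[:,0]-x)<w)&(abs(P[:,1]-y)<w)
rep('grip',near(.5777,-.0445,.03)&(P[:,2]>.078)&(P[:,2]<.095))
rep('bar',near(.5445,.11,.045)&(P[:,2]>.092)&(P[:,2]<.11))
E
```

```text
2.4833 [ 0.57995416 -0.03074213  0.25991234] [ 1.62454804e+01  1.05750006e+01 -8.59936549e+00  3.34946692e-03
 -7.08415626e+01 -3.92676003e+00] [-0.00965509 -0.09568076 -0.33840319]
grip 811 [ 0.5765 -0.0463  0.0857] [576.2 -45.8] [23.  28.8] 12.4
bar 302 [0.5582 0.0963 0.0977] [555.8 100.1] [13.8 29.5] 55.9
```

View pics/w1.png

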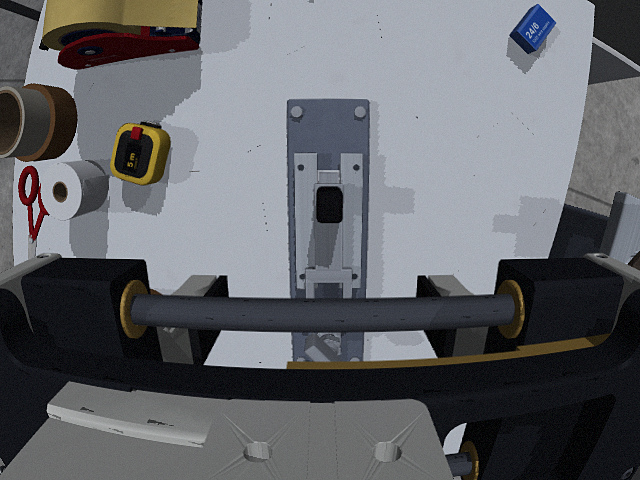

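The wrist picture shows the track vertical, with the grip at (329,204) and nothing in the way. Both cameras agree on the grip (0.577, -0.0455), so I grasp it and slide it in while watching the force.

```bash
cat >> h.py <<'E'
YAW=12.4; a_=np.radians(YAW); X=np.array([np.cos(a_),np.sin(a_),0]); Y=np.array([-np.sin(a_),np.cos(a_),0]); RG=R(YAW-180)
def F(): f=np.array(robot.read_force()); return np.array([f@X,f@Y,f[2]])
def st(n=''): print(n,round(robot.read_t(),2),np.round(robot.read_position(),4),F().round(1),np.round(robot.read_ft_torque(),2),round(robot.read_grip_width(),3),flush=True)
E
python3 - <<'E'
from h import *
robot.goto([.577,-.0455,.12],RG); st()
robot.servo_line([.577,-.0455,.047],speed=.1); st('down')
robot.move_gripper(0.0); st('shut')
p=np.array(robot.read_position())
for i in range(2):
    p=p+Y*.01; robot.servo_line(p,speed=.05); st('push')
E
```

```text
3.1 [ 0.578  -0.0459  0.121 ] [0.8 0.7 1. ] [ 0.07  0.04 -0.  ] 0.996
down 3.98 [ 0.5776 -0.0454  0.0477] [-0.2 -0.2  0.3] [-0.02  0.05  0.06] 0.997
shut 5.0 [ 0.577  -0.0455  0.047 ] [-0.1  0.1  0.8] [-0.03  0.13 -0.04] 0.274
push 5.35 [ 0.5747 -0.0352  0.047 ] [-0.   0.9 -0.8] [ 0.21  0.17 -0.02] 0.27
push 5.7 [ 0.5726 -0.0255  0.047 ] [ 1.1  1.3 -1.3] [ 0.18  0.16 -0.08] 0.276
```

```bash
python3 - <<'E'
from h import *
p=np.array([.577,-.0455,.047])
for s in (.03,.038,.044,.048,.05,.052,.054,.055,.056,.057,.058,.059,.06,.061,.062):
    robot.servo_line(p+Y*s,speed=.04); robot.dwell(.1); f=F(); st(s)
    if s>.046 and f[1]<-7: break
E
```

```text
0.03 6.2 [ 0.5705 -0.0161  0.047 ] [ 0.6  0.5 -1.1] [0.15 0.13 0.03] 0.273
0.038 6.65 [ 0.5688 -0.0083  0.047 ] [-0.2  0.1 -1.1] [ 0.04  0.14 -0.03] 0.275
0.044 7.05 [ 0.5675 -0.0025  0.047 ] [ 0.3  0.2 -1.7] [-0.01  0.12 -0.  ] 0.271
0.048 7.4 [0.5667 0.0014 0.047 ] [-0.   0.9 -2.1] [ 0.02  0.13 -0.05] 0.269
0.05 7.75 [0.5662 0.0033 0.047 ] [ 0.4  0.1 -1.6] [-0.08  0.13 -0.  ] 0.274
0.052 8.1 [0.5658 0.0053 0.047 ] [ 0.2 -0.2 -1.7] [-0.03  0.13  0.02] 0.273
0.054 8.45 [0.5654 0.0073 0.047 ] [ 0.9  0.8 -2.4] [ 0.03  0.11 -0.03] 0.273
0.055 8.8 [0.5652 0.0082 0.047 ] [ 1.  -1.4 -1.7] [-0.06  0.08  0.04] 0.269
0.056 9.15 [0.565  0.0092 0.047 ] [ 0.3  0.5 -2.3] [-0.02  0.06  0.03] 0.272
0.057 9.5 [0.5648 0.0102 0.047 ] [ 0.6 -0.1 -2.3] [ 0.02  0.09 -0.02] 0.275
0.058 9.85 [0.5647 0.0107 0.0471] [ 0.6 -6.1 -2.4] [-2.   -0.56 -0.08] 0.274
0.059 10.2 [0.5646 0.0109 0.0472] [  1.6 -10.4  -1.2] [-3.83 -1.08 -0.12] 0.269
```

```bash
python3 - <<'E'
from h import *
p=np.array([.577,-.0455,.047])+Y*.0577
robot.servo_line(p,speed=.03); robot.dwell(.1); st('relax')
robot.move_gripper(.6); st('open')
robot.servo_line(p+[0,0,.11],speed=.2)
s=np.array([.5435,.1115,.145])
robot.goto(s,R(55.9-180)); 
im,d=robot.grab_frame('top'); c=im[215:300,250:405,::-1]; cv2.imwrite('pics/t2.png',cv2.resize(c,None,fx=5,fy=5,interpolation=cv2.INTER_CUBIC))
s[2]=.0695; robot.servo_line(s,speed=.12); st('over bar')
robot.move_gripper(0); robot.dwell(.1); st('gripped'); print(robot.read_qpos())
E
```

```text
relax 10.55 [0.5646 0.0107 0.0471] [ 0.5 -4.4 -2.2] [-1.86 -0.29  0.01] 0.272
open 11.26 [0.5646 0.0109 0.047 ] [-0.1  0.3 -0. ] [ 0.08  0.13 -0.01] 0.594
over bar 13.38 [0.544  0.1114 0.07  ] [ 0.1  0.  -0.3] [-0.02  0.03  0.  ] 0.598
gripped 14.19 [0.5433 0.1112 0.0696] [-1.8 -1.6  3.4] [-0.9   0.65 -0.02] 0.159
[ 3.18089460e+01  1.81822734e+01 -2.59422755e+01  1.59224830e-02
 -4.59042159e+01  2.40817733e+01]
```

```bash
cat > turn.py <<'E'
from h import *
def turn(s,y0,start,stop,step,tmax):
    for t in np.arange(start,stop+.1,step):
        z=s[2]-.002*np.radians(t)
        robot.goto([s[0],s[1],z],R(y0-t)); robot.dwell(.05)
        T=np.mean([robot.read_ft_torque() for _ in range(3)],0); f=F()
        print(t,round(robot.read_t(),2),f.round(1),T.round(2),np.round(robot.read_qpos()[5],1),flush=True)
        if abs(T[2])>tmax or abs(f).max()>25: break
    return t
E
python3 - <<'E'
from turn import *
turn([.5435,.1115,.0695],55.9-180,8,48,8,.35)
E
```

```text
8.0 14.5 [-1.7 -3.2  3.8] [-1.46  0.86  0.04] 16.3
16.0 14.81 [-3.1 -3.   4.2] [-1.66  1.09 -0.06] 8.3
24.0 15.12 [-2.9 -3.   5.5] [-1.74  1.3  -0.02] 0.3
32.0 15.43 [-4.2 -3.7  6.6] [-1.84  1.43 -0.03] -7.7
40.0 15.73 [-5.  -3.8  7.4] [-1.9   1.75  0.03] -15.7
48.0 16.04 [-5.3 -3.7 10. ] [-1.84  2.21  0.05] -23.7
```

```bash
python3 - <<'E'
from turn import *
s=np.array([.5435,.1115,.0705])-X*.0008-Y*.0006
turn(s,55.9-180,56,88,8,.35); st()
E
```

```text
56.0 16.35 [-4.4 -2.1  3.3] [-0.98  1.71 -0.04] -31.5
64.0 16.66 [-4.6 -1.5  3.5] [-0.83  2.11 -0.07] -39.6
72.0 16.97 [-5.1 -0.2  3.3] [-0.66  2.35 -0.06] -47.6
80.0 17.27 [-6.1 -0.6  4.5] [-0.52  2.65 -0.  ] -55.6
88.0 17.58 [-6.8  1.2  4.7] [-0.2   2.93  0.02] -63.6
 17.58 [0.5415 0.1106 0.067 ] [-6.8  1.2  4.7] [-0.2   2.93  0.02] 0.163
```

```bash
python3 - <<'E'
from turn import *
s=np.array([.5435,.1115,.0712])-X*.002-Y*.0003
turn(s,55.9-180,96,128,8,.3); st()
E
```

```text
96.0 17.89 [-3.7  0.4 -2.6] [0.04 1.35 0.52] -71.6
 17.89 [0.5412 0.1109 0.0673] [-3.7  0.4 -2.6] [0.04 1.35 0.52] 0.158
```

```bash
python3 - <<'E'
from turn import *
robot.dwell(.3); st()
s=np.array([.5435,.1115,.0712])-X*.002-Y*.0003
turn(s,55.9-180,99,102,3,.8); st()
im,d=robot.grab_frame('scene'); c=im[210:325,290:390,::-1]; cv2.imwrite('pics/s2.png',cv2.resize(c,None,fx=5,fy=5,interpolation=cv2.INTER_CUBIC))
E
```

```text
18.19 [0.5413 0.1108 0.0675] [-4.   1.2 -5.5] [0.51 1.45 0.64] 0.161
99.0 18.49 [-4.2  2.6 -5.3] [0.46 1.71 0.75] -74.8
102.0 18.79 [-4.   1.3 -4.4] [0.2  1.79 0.85] -77.8
 18.79 [0.5414 0.1107 0.0675] [-4.   1.3 -4.4] [0.2  1.79 0.85] 0.173
```

View pics/s2.png

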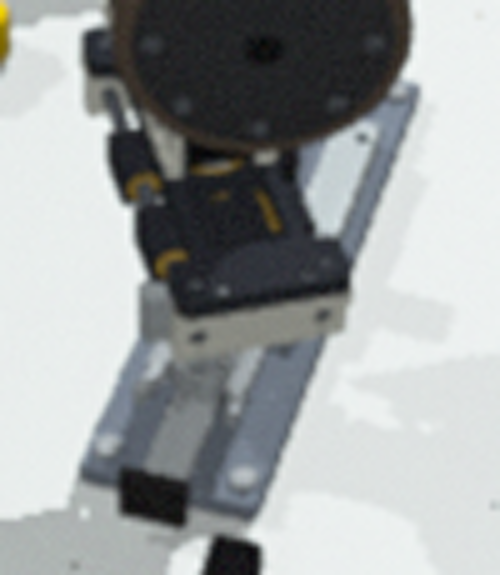

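Torque has climbed to 0.85 N m at about 92° and the bar no longer follows, which looks like the hard stop. I'll let go and check the bar height and the fork.

```bash
cat > look.py <<'E'
from h import *
def look(tag,pos,yaw):
    robot.goto(pos,R(yaw)); robot.dwell(.2)
    p,Rm=robot.read_position(),robot.read_tcp_rot()
    im,d=robot.grab_frame('wrist'); it,dt=robot.grab_frame('top'); 
    np.savez(tag+'.npz',d=d,p=p,R=Rm,im=im,dt=dt,it=it); cv2.imwrite(f'pics/{tag}.png',im[...,::-1])
    for n,P in (('wrist',wcloud(d,p,Rm).reshape(-1,3)),('top',cloud('top',dt).reshape(-1,3))):
        for o,c,lo,hi in (('grip',(.5646,.0107),.078,.094),('bar',(.5435,.1115),.092,.108)):
            m=(np.hypot(P[:,0]-c[0],P[:,1]-c[1])<.042)&(P[:,2]>lo)&(P[:,2]<hi); Q=P[m]
            if len(Q)<10: print(n,o,len(Q)); continue
            r=cv2.minAreaRect((Q[:,:2]*1000).astype(np.float32)); print(n,o,len(Q),np.round([*Q.mean(0),np.median(Q[:,2])],4),np.round(r[0],1),np.round(r[1],1),round(r[2],1))
    st(tag)
E
python3 - <<'E'
from look import *
robot.move_gripper(.6); st()
p=np.array(robot.read_position()); robot.servo_line(p+[0,0,.09],speed=.2)
look('w3',np.array([.5435,.1115,.24])+Y*.10,YAW-180)
# baseline from top at start
P=cloud('top',np.load('top_d.npy')).reshape(-1,3); m=(np.hypot(P[:,0]-.5435,P[:,1]-.1115)<.042)&(P[:,2]>.092)&(P[:,2]<.108); print('before',np.median(P[m][:,2]),P[m].mean(0))
E
```

```text
19.67 [0.5417 0.1108 0.0677] [-0.1 -0.1  0.1] [-0.   -0.   -0.01] 0.603
wrist grip 335 [0.5603 0.0191 0.0848 0.0855] [560.4  18.1] [24.  10.8] 12.6
wrist bar 1341 [0.5417 0.1125 0.0967 0.0968] [541.7 112.2] [63.9 14.7] 52.8
top grip 114 [0.5645 0.0087 0.087  0.0871] [564.6   8.5] [23.8 29.2] 11.1
top bar 150 [0.5437 0.1123 0.0977 0.0975] [543.8 112.4] [63.1 13.9] 53.1
w3 21.39 [0.522  0.2086 0.2395] [-0.1  0.2  0.2] [-0.01  0.08 -0.02] 0.599
before 0.10000360888481641 [0.54392349 0.11229726 0.09986985]
```

View pics/w3.png

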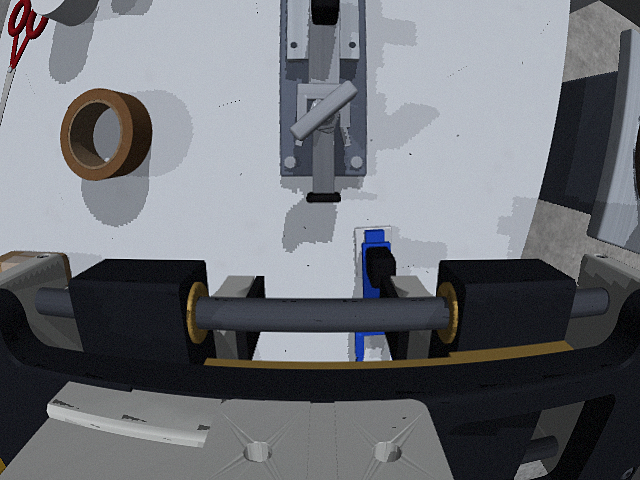

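The wrist picture shows the bar at (325,110), turned from -34° to 53°, which is 93° clockwise. The fork is still in the jaw position. The bar top is at about 97.7 mm, against 97.8 for flat, so the hard stop is reached. Next I pull the fork out.

```bash
python3 - <<'E'
from h import *
g=np.array([.5646,.0107,.047])-Y*.002
robot.goto(g+[0,0,.1],RG)
robot.servo_line(g,speed=.12); st('down')
robot.move_gripper(0); robot.dwell(.1); st('shut')
for s in (.003,.01,.03,.06,.09,.12,.145):
    robot.servo_line(g-Y*s,speed=.07); f=F(); st(s)
    if abs(f[:2]).max()>20: break
E
```

```text
down 23.27 [0.5656 0.0091 0.0477] [-0.4 -0.2  0.5] [ 0.03  0.07 -0.02] 0.601
shut 23.96 [0.5649 0.0086 0.0472] [-2.8  0.7  4.9] [-0.17  0.98  0.19] 0.275
0.003 24.21 [0.5657 0.0057 0.0472] [-3.1  0.8  5.3] [0.28 1.23 0.31] 0.27
0.01 24.46 [ 0.5674 -0.0015  0.0472] [-2.9 -2.1  4.8] [-0.86  0.73  0.32] 0.272
0.03 24.89 [ 0.5721 -0.0209  0.0472] [ 0.4 -1.9  4.6] [-0.57 -0.17 -0.07] 0.275
0.06 25.47 [ 0.5784 -0.0512  0.0472] [ 0.1 -2.6  5.3] [-0.78 -0.21  0.05] 0.272
0.09 26.04 [ 0.5847 -0.0802  0.0472] [-0.1 -2.3  4.4] [-0.74 -0.16 -0.04] 0.271
0.12 26.62 [ 0.5912 -0.1095  0.0472] [ 0.  -1.3  6. ] [-0.77 -0.18 -0.05] 0.272
0.145 27.12 [ 0.5965 -0.1339  0.0472] [ 0.4 -2.2  5. ] [-0.8  -0.17  0.  ] 0.276
```

```bash
python3 - <<'E'
from h import *
g=np.array([.5646,.0107,.047])-Y*.147
robot.servo_line(g+[0,0,.006],speed=.04); robot.dwell(.1); st('lift'); f=F()
if f[2]>-12:
    robot.servo_line(g+[0,0,.08],speed=.15); robot.dwell(.1); st('up')
    t=np.array([.473,-.129,.127]); robot.servo_line(t,speed=.15); st('over')
    t[2]=.045; robot.servo_line(t,speed=.1); robot.dwell(.2); st('low'); f0=F()[2]
    for z in np.arange(.041,.0299,-.001):
        t[2]=z; robot.servo_line(t,speed=.03); robot.dwell(.1); f=F()[2]; print(round(z,4),round(f,1))
        if f-f0>3: break
E
```

```text
lift 27.52 [ 0.5957 -0.1328  0.0525] [ 0.1 -0.5 -1.8] [ 0.01  0.06 -0.01] 0.274
up 28.27 [ 0.5951 -0.1328  0.1255] [-0.1 -0.  -1.9] [-0.06  0.13 -0.04] 0.27
over 29.24 [ 0.474  -0.129   0.1272] [ 0.   0.5 -2.9] [-0.02  0.09 -0.04] 0.272
low 30.41 [ 0.4734 -0.129   0.0456] [ 0.2  0.3 -2.1] [-0.03  0.16  0.01] 0.27
0.041 -2.9
0.04 -2.3
0.039 -2.3
0.038 -1.8
0.037 -2.3
0.036 -2.4
0.035 1.0
```

Contact came at 0.035, as predicted. I release, retreat and look.

```bash
python3 - <<'E'
from look import *
robot.move_gripper(.6); t=np.array([.473,-.129,.035]); robot.servo_line(t+[0,0,.12],speed=.12)
look('w4',np.array([.5435,.1115,.26])+Y*.04-X*.05,YAW-180)
z=np.load('w4.npz'); P=cloud('top',z['dt']).reshape(-1,3); m=(np.hypot(P[:,0]-.473,P[:,1]+.129)<.03)&(P[:,2]>.065)&(P[:,2]<.09); print(m.sum(),P[m].mean(0))
E
```

```text
wrist grip 0
wrist bar 1138 [0.5411 0.1113 0.0966 0.0967] [541.4 111.7] [64.3 14.6] 66.3
top grip 0
top bar 91 [0.5395 0.1021 0.0978 0.098 ] [539.8 103.5] [43.1 13.7] 65.9
w4 36.17 [0.4862 0.139  0.2597] [-0.9 -0.6  0.1] [ 0.02  0.07 -0.  ] 0.607
119 [ 0.47579374 -0.12791521  0.07420655]
```

View pics/w4.png

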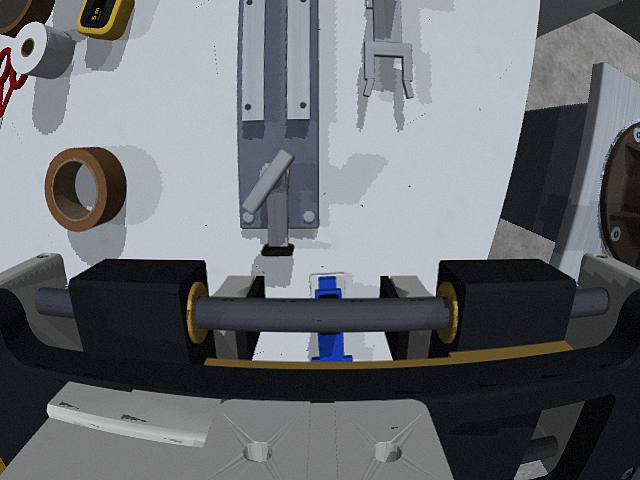

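The picture shows the fork standing clear at (385,60), with its grip top at 74 mm against 75 expected. The jam bar is at (268,180), at the same flat height of about 98 mm. It came back 13° with the lower nut as the jaw squared up on leaving, so the two nuts are locked together. The bystanders in view look undisturbed.

```bash
python3 -c "
from h import *
st(); print(robot.job_done())"
```

```text
36.17 [0.4862 0.139  0.2597] [-0.9 -0.6  0.1] [ 0.02  0.07 -0.  ] 0.607
the job is handed in; nothing more can be done
None
```

Job handed in at 36 s: the jam nut was tightened to its hard stop (bar height matches a flat washer), and the fork was slid out and stands upright on the bare table; the lower nut's angle was not seen directly, only inferred from the fork sliding off freely.

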